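Blow-dry the rinsed mixing cup at the air station

TASK

The short, wide steel cup hangs mouth-down on one of the two drying pegs: lift it up and off its peg, set it down (not dropped), still mouth-down, over the nozzle of the air-drying station so that its rim stands flat on the rubber seat, and let go of it. Only then press the station's spring-loaded valve paddle down to half open, which is where the paddle lies level and its top is flush with the small fixed post beyond its tip; never push it on to its bottom stop. Finish while still holding the paddle level there, and leave the tall slim measure on its peg and the bowl and the dental model where they are.

Things in the scene. Friction and masses are not known exactly. Their poses are not given: they have to be found in the camera images.
- cup_center (a point): Centre (half-way up) of the short, wide steel cup: outer diameter 52 mm, 60 mm long, wall 3 mm, closed end 4 mm thick, about 150 g, straight sides. It hangs mouth-down: closed end up, the flat inside of the closed end resting on the peg's head, rim 54 mm and top 114 mm above the bench. z points from the mouth to the closed end (up).
- cup_rim (a point): Centre of the cup's open mouth, in the plane of the rim, 30 mm below the cup's centre; z up as for the centre.
- peg_a_top (a point): Centre of the top of the drying peg on which the cup hangs, 110 mm above the bench: round foot 84 mm across and 10 mm high, fixed to the bench, 12 mm post and a white head 26 mm across, 4 mm thick. To clear it the cup's rim must rise above 110 mm, that is by at least 56 mm. The other peg is the same and stands 10 to 25 cm away.
- measure_center (a point): Bystander: centre (half-way up) of the tall slim steel measure hanging mouth-down on the other peg: outer diameter 36 mm, 85 mm long, top 114 mm above the bench like the cup's.
- station: Air-drying station fixed to the bench: grey base plate 150 mm (its x) by 250 mm (its y), 12 mm thick; origin at the centre of its underside, z up. On its +y half the seat with the nozzle, on its -y half the valve paddle. The paddle's hinge is at (55, -70, 60) mm; a 10 mm post at (-66, -70) mm, beyond the paddle's tip, has its top 64 mm above the bench, which is the height of the paddle's top face when level.
- seat (a point): Centre of the top of the black rubber seat (68 mm disc, 14 mm above the bench) at (0, 70, 14) mm of the station. A metal nozzle rises from it: 34 mm diameter for 8 mm, then a cone to 16 mm diameter at 22 mm above the seat. The cup (46 mm inside) goes over it, rim on the seat.
- paddle (a joint): Angle of the valve paddle (rad): 0 released (paddle slopes up 0.4 rad towards its tip), 0.4 level = half open, 0.8 bottom stop. A spring pushes it back up at about 1.1 N m/rad with some preload, so that holding it level takes about 8 N at the press point.
- paddle_press (a point): Point on the paddle's top face where to press down, on the black rubber pad: 75 mm from the hinge axis, 4 mm above the paddle's middle plane. The paddle is a metal bar 34 mm wide, 8 mm thick, reaching 110 mm from the hinge towards the station's -x. Released, this point is 93 mm above the bench; level, 64 mm. It moves with the paddle.
- bowl_in (a point): Bystander: inner floor of the loose blue mixing bowl, 120 mm across, 65 mm high.
- model: Bystander: loose white plaster dental model, 58 x 66 mm, 32 mm high; origin under its centre.

How it is judged:
On the way, in this order (a step that is already met when the one before it is completed fails the run):
1. the cup is lifted up and off its peg (z of cup_rim in the frame of peg_a_top above 0.003 m and contact force between the fingers and cup above 0.5 N), for 0.05 s.
2. the cup stands mouth-down over the nozzle, rim flat on the seat, and is let go (horizontal distance between cup_rim and seat below 0.009 m and z of cup_rim in the frame of seat below 0.004 m and angle between cup_rim's own z axis and vertical below 0.08 rad and contact force between the fingers and cup below 0.05 N and linear speed of cup below 0.03 m/s), for 0.2 s.
At the end, for the whole second after the job is handed in: Cup mouth-down over the nozzle (rim within 4 mm of the seat's height, 9 mm of its centre, tilt under 0.08 rad), not held; fingers hold the paddle at 0.27 to 0.53 rad (level within 0.13) with at least 2 N; measure, bowl and model within 30 mm of their starts (horizontal distance between cup_rim and seat below 0.009 m and z of cup_rim in the frame of seat below 0.004 m and angle between cup_rim's own z axis and vertical below 0.08 rad and value of joint paddle between 0.27 and 0.53 rad and contact force between the fingers and station above 2 N and contact force between the fingers and cup below 0.05 N and distance of each of measure_center, bowl_in, model from where it was at the start of the episode below 0.03 m); the arm keeps its last pose, push and grip.
It fails at once if the paddle is pushed on to its bottom stop (beyond 0.74 rad) (value of joint paddle above 0.74 rad).
It fails at once if the paddle is pressed (beyond 0.15 rad) while the cup is not on its seat (value of joint paddle above 0.15 rad and not (horizontal distance between cup_rim and seat below 0.012 m and z of cup_rim in the frame of seat below 0.008 m)).
It fails at once if the cup is dropped: it falls free more than 25 mm above the seat (z of cup_rim in the frame of seat above 0.025 m and linear speed of cup above 0.3 m/s and contact force between the fingers and cup below 0.02 N).
It fails at once if the measure, the bowl or the model is moved by more than 30 mm (distance of any of measure_center, bowl_in, model from where it was at the start of the episode above 0.03 m).
It also fails if it takes over 45 s, if anything falls off the work surface, if the arm or the gripper's body presses on something with over 40 N, if the wrist force passes 120 N, or if a joint passes its speed limit or range.

ROBOT

A 6-joint arm with a two-finger parallel gripper is mounted at the origin on the work surface. World frame = base frame: x ahead of the robot, y to its left, z up, the work surface at z = 0. Lengths are in m, angles in rad, forces in N, time in s.
With the tool pointing down it reaches from about 0.375 to 0.9 m from the base axis. Payload 3.1 kg.
Tool frame: the origin (TCP) lies midway between the tips of the shut fingers; the grasp point (between the pads) lies 19 mm behind it; z points along the fingers, y is the direction in which the jaws open and shut (so a half turn about z gives the same grasp; the last joint's range is limited). The gripper opens to 87 mm and grips with 3 to 60 N. Pads are 19 mm wide; open, the fingers measure 117 mm over their backs; the gripper's body (75 mm by 190 mm) begins 51 mm behind the grasp point.
Start: joints at [-1.397, 0.527, 1.433, -0, 1.181, -0.178], TCP at [0.215, -0.587, 0.223] pointing down, gripper open.
Joint ranges: [-3.08, 3.08], [-0.75, 2.2], [0.22, 2.44], [-1.43, 4.57], [0, 2.65], [-2.85, 2.85]. Speed limits (rad/s): [2.79, 2.79, 3.14, 3.14, 3.14, 3.14].

INTERFACE

Orientations are given as a rotation vector (axis times angle).
In Python, from workcell import monitor, viewer, robot gives the robot as it stands.
- The arm moves only by the shell command python3 -m inch 'ROWS' [FORCE]. ROWS is JSON, a list of rows, each an object of numbers: "claw": the opening, from 0 (shut) to 1 (fully open); "dx", "dy", "dz": the shift along the tool's x, y, z in units of 25 mm (1.0 is 25 mm); "rx", "ry", "rz": the turn, a rotation vector about the tool's x, y, z in degrees. A call has 1 to 5 rows; each row shifts and turns the commanded pose from where the row before left it, along the tool's axes as they then stand; what a row does not reach is not made up. A row lasts 1/12 s, in which the tool goes at most 41.7 mm and 7.16 degrees, less where a joint would pass 70% of its speed; a pose out of reach is approached as far as the arm can. A call is refused whole if a number of a shift passes 1 or a number of a turn 7.16, either way. A call with a gripper value outside its range is refused whole. The fingers move at their own pace and stop on an object; FORCE is the grip in N (left out, the last holds). Time passes only in rows, so rows that do not move let the fingers close. It gives the time, the measured TCP pose, the force and the opening at its end, in the units of the state.
- monitor.state(): the state, without advancing time (a new reading comes with each control period).
- viewer.snapshot(name): name is "side" or "top"; returns a dict with "img" (420x560x3 uint8, red, green, blue), "intrinsics" (3x3 intrinsics, pixels), "rvec" (rotation vector, rad) and "tvec" (3), from world to camera coordinates, as OpenCV has them. Camera axes: x right, y down, z forward; pixel columns grow to the right and rows downward; lengths in m; the calibration is good to about 2 mm. A picture is of the moment at which its call begins. There is no depth.
- robot.sign_off(): hands the job in, once; it reports no verdict.
The state is a dict: "time": time; "joints": joint angles; "joint_velocities": joint speeds; "effort": joint torques, N m; "tcp_pos": TCP position; "ee_rot": TCP orientation; "wrist_force": force on the tool from outside, world axes, zero at the start; "torque": the same for the moment, N m; "finger_gap": finger opening in m.
Only numpy, scipy, OpenCV 4.12 (cv2) and the standard library are available. Lean on these libraries where they do the work, as an engineer would, in place of code of your own. Each camera call takes 0.05 s, during which the arm holds its last target. There are 200 camera calls.

## Working session

There is one attempt and no reset: what is moved stays moved. The work goes in short steps, Python scripts to look and compute and a shell command to move; the robot and the scene stay as the last step left them, time stands still between calls to the robot, and variables do not carry over. Pictures are saved under pics/ and viewed, about 8 in all and at most 12, crops included, and the job is handed in when it is done.

```bash
ls; mkdir -p pics; python3 - <<'E'
from workcell import monitor, viewer
import cv2,pickle
s=monitor.state();print(s)
for n in("side","top"):
    d=viewer.snapshot(n);pickle.dump(d,open(f"{n}0.pkl","wb"));cv2.imwrite(f"pics/{n}0.png",d["img"][:,:,::-1]);print(n,d["intrinsics"],d["rvec"],d["tvec"])
E
```

```text
pics
{'time': 0.0, 'joints': array([-1.39751467e+00,  5.28464618e-01,  1.43390961e+00, -2.31085287e-05,
        1.18140707e+00, -1.78509045e-01]), 'joint_velocities': array([-0.00138689, -0.00038914, -0.0009826 ,  0.00087895,  0.00184614,
       -0.00127716]), 'effort': array([-6.10675725e-04, -4.40043318e+01, -1.76591170e+01,  6.31235749e-02,
        5.82262699e-02, -1.49831048e-04]), 'tcp_pos': array([ 0.21524822, -0.58597446,  0.22157028]), 'ee_rot': array([-3.09096135e+00, -5.49377090e-01,  2.45635451e-05]), 'wrist_force': array([ 1.2763015 , -0.24552775,  1.21661264]), 'torque': array([ 0.06703944, -0.02007559, -0.07479863]), 'finger_gap': 0.08705299971923608}
side [[457.6210319    0.         278.8215984 ]
 [  0.         457.6210319  208.82315551]
 [  0.           0.           1.        ]] [ 2.26106853 -0.24119677  0.11555109] [-0.54642815  0.19995961  0.93014965]
top [[420.12504518   0.         279.34070023]
 [  0.         420.12504518 217.55907638]
 [  0.           0.           1.        ]] [ 2.14763672 -2.14368577  0.15640633] [0.07586762 0.58142852 0.93526954]
```

View pics/side0.png

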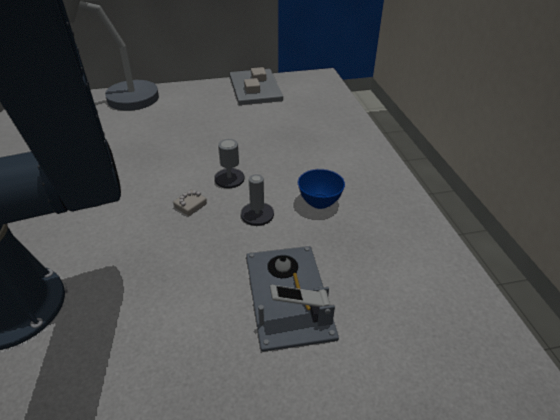

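View pics/top0.png

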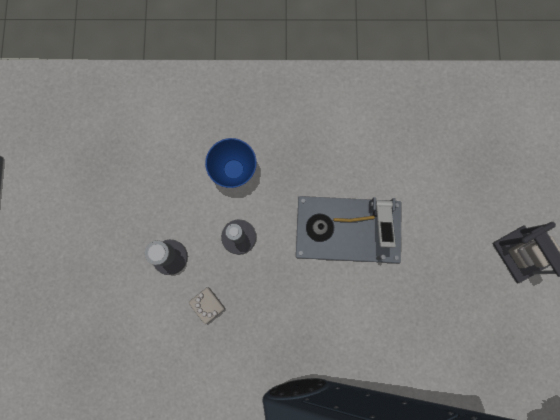

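The side view shows the cup at about (229,153), the measure at (257,190), and the station with its seat at (283,265) and paddle at (300,296). In the top view the cup's top is at (158,252), the measure at (234,232), the seat at (320,227) and the paddle pad at (387,232).

```bash
cat > h.py <<'E'
import numpy as np,cv2,pickle
from scipy.spatial.transform import Rotation as R
def load(n,k=0): return pickle.load(open(f"{n}{k}.pkl","rb"))
def proj(d,P): return cv2.projectPoints(np.float64(P).reshape(-1,3),d["rvec"],d["tvec"],d["intrinsics"],None)[0][:,0]
def ray(d,uv,z):
    M=R.from_rotvec(np.ravel(d["rvec"])).as_matrix();c=-M.T@np.ravel(d["tvec"])
    v=M.T@np.linalg.inv(d["intrinsics"])@[*uv,1];return c+v*(z-c[2])/v[2]
def circ(c,r,z): a=np.linspace(0,2*np.pi,60);return np.c_[c[0]+r*np.cos(a),c[1]+r*np.sin(a),0*a+z]
def stn(s,P):
    P=np.atleast_2d(P)/1000.;c,t=np.cos(s[2]),np.sin(s[2])
    return np.c_[s[0]+c*P[:,0]-t*P[:,1],s[1]+t*P[:,0]+c*P[:,1],P[:,2]]
def overlay(d,lines,box,k,out):
    x0,y0,x1,y1=box;im=cv2.resize(d["img"][y0:y1,x0:x1,::-1],None,fx=k,fy=k,interpolation=cv2.INTER_CUBIC)
    im=cv2.convertScaleAbs(im,alpha=1.5)
    for L,col in lines:
        q=(proj(d,L)-[x0,y0]+.5)*k;cv2.polylines(im,[np.int32(q*16)],False,col,1,cv2.LINE_AA,4)
    cv2.imwrite(out,im);return im
E
cat > ov.py <<'E'
from h import *
def lines(cup,mea,s):
    pl=[[-75,-125,12],[75,-125,12],[75,125,12],[-75,125,12],[-75,-125,12]]
    seat=stn(s,[0,70,14])[0];L=[(stn(s,pl),(0,255,0)),(circ(seat,.034,.014),(0,255,0)),(circ(seat,.008,.036),(0,255,0)),(circ(stn(s,[-66,-70,64])[0],.005,.064),(0,0,255))]
    c,n=np.cos(.4),np.sin(.4)
    pad=[[55-a*c-4*n,-70+b,60+a*n+4*c] for a,b in((0,-17),(110,-17),(110,17),(0,17),(0,-17))]
    L.append((stn(s,pad),(0,0,255)))
    for p,r,h in((cup,.026,.06),(mea,.018,.085)):
        L+=[(circ(p,r,.114),(0,255,255)),(circ(p,r,.114-h),(0,255,255)),(circ(p,.042,.01),(255,0,255)),]
    return L
E
python3 - <<'E'
from ov import *
t=load("top");s=load("side")
g=lambda u,v,z:ray(t,(u,v),z)[:2].round(4)
for a in[(158,252,.114),(234,232,.114),(232,163,.03),(207,305,.03)]:print(a,g(*a))
C=[g(*p,.012) for p in((299,197),(401,199),(400,262),(298,260))];print(C)
o=np.mean(C,axis=0)
y=(C[0]+C[3]-C[1]-C[2]);x=(C[0]+C[1]-C[2]-C[3]);print(np.degrees(np.arctan2(y[1],y[0]))-90,np.degrees(np.arctan2(x[1],x[0])),np.linalg.norm(x)/2,np.linalg.norm(y)/2)
S=[*o,np.arctan2(y[1],y[0])-np.pi/2];print(S, stn(S,[0,70,14]), ray(t,(320,227),.02))
L=lines(g(158,252,.114),g(234,232,.114),S)
a=overlay(t,L,(130,180,410,280),2.85,"pics/o1.png");b=overlay(s,L,(180,130,350,350),2.6,"pics/o2.png")
E
```

```text
(158, 252, 0.114) [0.4962 0.3352]
(234, 232, 0.114) [0.5393 0.1741]
(232, 163, 0.03) [0.7154 0.1909]
(207, 305, 0.03) [0.3807 0.242 ]
[array([0.6361, 0.0295]), array([ 0.6316, -0.2169]), array([ 0.4801, -0.2084]), array([0.4844, 0.0326])]
-1.0343620913509142 -2.1909863101716134 0.15171090929791442 0.2437397177318461
[np.float64(0.55805), np.float64(-0.0908), np.float64(-0.018053024151887698)] [[ 0.55931364 -0.02081141  0.014     ]] [ 0.56211242 -0.0195945   0.02      ]
```

View pics/o1.png

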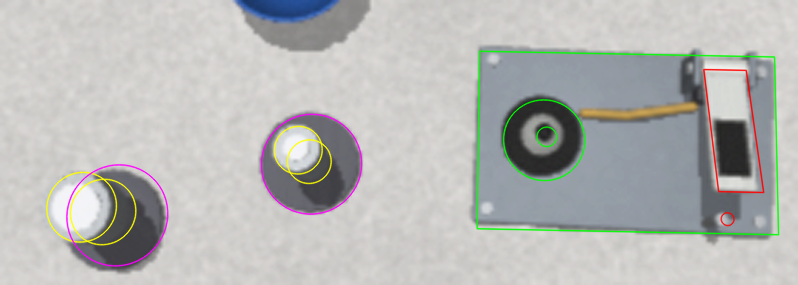

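View pics/o2.png

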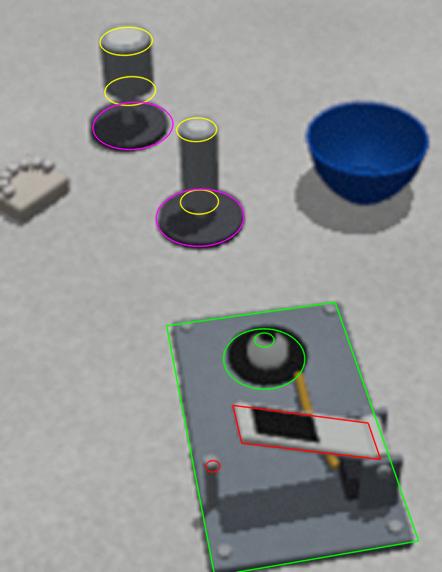

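Both overlays are within a few mm of the plate, seat, feet and cup outlines. Next I refine them with an edge fit in both views.

```bash
cat > fit.py <<'E'
from ov import *
from scipy.optimize import differential_evolution as DE
from scipy.ndimage import map_coordinates
def grad(d,sig):
    g=cv2.GaussianBlur(d["img"].astype(np.float32),(0,0),sig)
    return np.minimum(np.sqrt(sum(cv2.Sobel(g,cv2.CV_32F,*k)**2 for k in((1,0),(0,1))).sum(2)),150)
def seg(P,n=40):
    P=np.array(P,float);return np.vstack([np.linspace(a,b,n) for a,b in zip(P[:-1],P[1:])])
def fit(views,pts,x0,w,sig=1.0):
    G=[(d,grad(d,sig)) for d in views]
    f=lambda p:-sum(map_coordinates(g,proj(d,pts(p))[:,::-1].T,order=1).mean() for d,g in G)
    r=DE(f,[(a-b,a+b) for a,b in zip(x0,w)],seed=1,tol=1e-6,maxiter=80);return r.x,r.fun
E
python3 - <<'E'
from fit import *
t=load("top");s=load("side")
plate=[[-75,-125,12],[75,-125,12],[75,125,12],[-75,125,12],[-75,-125,12]]
def S(p): return np.vstack([stn(p,seg(plate)),circ(stn(p,[0,70,14])[0],.034,.014)])
S2=lambda p:circ(p,.034,.014)
for v in([t],[s],[t,s]):
    x,f=fit(v,S,[.56,-.0908,-.018],[.01,.01,.08]);print("stn",x.round(4),f,"seat",stn(x,[0,70,14]).round(4))
    print("seat only",fit(v,S2,[.56,-.02],[.012,.012])[0].round(4))
for n,c,r,h in(("cup",[.496,.335],.026,.06),("mea",[.539,.174],.018,.085)):
  for v in([t],[s],[t,s]):
    a=fit(v,lambda p:circ(p,r,.114),c,[.012]*2)[0];b=fit(v,lambda p:circ(p,.042,.01),c,[.012]*2)[0];print(n,"top",a.round(4),"foot",b.round(4))
E
```

```text
stn [ 0.558  -0.0882 -0.0533] -142.38446044921875 seat [[ 0.5617 -0.0183  0.014 ]]
seat only [ 0.5619 -0.0188]
stn [ 0.5587 -0.088  -0.049 ] -142.33750915527344 seat [[ 0.5622 -0.018   0.014 ]]
seat only [ 0.5636 -0.0178]
stn [ 0.5583 -0.0881 -0.0509] -284.11728 seat [[ 0.5619 -0.0182  0.014 ]]
seat only [ 0.5637 -0.0183]
cup top [0.4953 0.3361] foot [0.491  0.3352]
cup top [0.4969 0.3368] foot [0.493  0.3344]
cup top [0.4966 0.3366] foot [0.491  0.3348]
mea top [0.5399 0.1748] foot [0.5413 0.1757]
mea top [0.5312 0.1763] foot [0.5398 0.1713]
mea top [0.5409 0.1741] foot [0.5413 0.1729]
```

```bash
python3 -m inch '[{"claw":1,"rz":6.72},{"rz":6.72,"claw":1},{"rz":6.72,"claw":1},{"dx":0.78,"dy":-0.95,"claw":1},{"dx":0.78,"dy":-0.95,"claw":1}]' 20
python3 -m inch '[{"dx":0.78,"dy":-0.95,"claw":1},{"dx":0.78,"dy":-0.95,"claw":1},{"dx":0.78,"dy":-0.95,"claw":1},{"dx":0.78,"dy":-0.95,"claw":1},{"dx":0.78,"dy":-0.95,"claw":1}]'
python3 -m inch '[{"dx":0.78,"dy":-0.95,"claw":1},{"dx":0.78,"dy":-0.95,"claw":1},{"dx":0.78,"dy":-0.95,"claw":1},{"dx":0.78,"dy":-0.95,"claw":1},{"dx":0.78,"dy":-0.95,"claw":1}]'
```

```text
$[0]: bad value
$[0]: bad value
$[0]: bad value
```

```bash
python3 -m inch '[{"claw":1,"dx":0,"dy":0,"dz":0,"rx":0,"ry":0,"rz":6.72}]'; python3 -m inch '[{"rz":6.72}]';
```

```text
time: 0.18
tcp_pos: [0.2153, -0.5862, 0.2218]
ee_rot: [-3.119, -0.365, 0.0]
wrist_force: [0.1, -0.4, -0.2]
finger_gap: 0.0873$[0]: bad value
```

```bash
python3 -m inch --help | head -30
```

```text
invalid input: not JSON, or not a number
```

All keys are required in each row.

```bash
python3 -m inch '[{"claw":1,"dx":0,"dy":0,"dz":0,"rx":0,"ry":0,"rz":6.72},{"claw":1,"dx":0,"dy":0,"dz":0,"rx":0,"ry":0,"rz":6.72},{"claw":1,"dx":0.78,"dy":-0.95,"dz":0,"rx":0,"ry":0,"rz":0},{"claw":1,"dx":0.78,"dy":-0.95,"dz":0,"rx":0,"ry":0,"rz":0},{"claw":1,"dx":0.78,"dy":-0.95,"dz":0,"rx":0,"ry":0,"rz":0}]'
python3 -m inch '[{"claw":1,"dx":0.78,"dy":-0.95,"dz":0,"rx":0,"ry":0,"rz":0},{"claw":1,"dx":0.78,"dy":-0.95,"dz":0,"rx":0,"ry":0,"rz":0},{"claw":1,"dx":0.78,"dy":-0.95,"dz":0,"rx":0,"ry":0,"rz":0},{"claw":1,"dx":0.78,"dy":-0.95,"dz":0,"rx":0,"ry":0,"rz":0},{"claw":1,"dx":0.78,"dy":-0.95,"dz":0,"rx":0,"ry":0,"rz":0}]'
```

```text
time: 0.6
tcp_pos: [0.2739, -0.5145, 0.2219]
ee_rot: [-3.14, 0.003, 0.0]
wrist_force: [0.5, -0.4, -0.3]
finger_gap: 0.0867
time: 1.02
tcp_pos: [0.372, -0.3951, 0.2222]
ee_rot: [-3.141, 0.0, 0.001]
wrist_force: [0.2, 0.2, -0.0]
finger_gap: 0.0874
```

```bash
python3 -m inch '[{"claw":1,"dx":0.78,"dy":-0.95,"dz":0,"rx":0,"ry":0,"rz":0},{"claw":1,"dx":0.78,"dy":-0.95,"dz":0,"rx":0,"ry":0,"rz":0},{"claw":1,"dx":0.78,"dy":-0.95,"dz":0,"rx":0,"ry":0,"rz":0},{"claw":1,"dx":0.78,"dy":-0.95,"dz":0,"rx":0,"ry":0,"rz":0},{"claw":1,"dx":0.07,"dy":-0.98,"dz":0,"rx":0,"ry":0,"rz":0}]'
python3 -m inch '[{"claw":1,"dx":0.07,"dy":-0.98,"dz":0,"rx":0,"ry":0,"rz":0},{"claw":1,"dx":0.07,"dy":-0.98,"dz":0,"rx":0,"ry":0,"rz":0},{"claw":1,"dx":0.07,"dy":-0.98,"dz":0,"rx":0,"ry":0,"rz":0},{"claw":1,"dx":0.07,"dy":-0.98,"dz":0,"rx":0,"ry":0,"rz":0},{"claw":1,"dx":0.07,"dy":-0.98,"dz":0,"rx":0,"ry":0,"rz":0}]'
python3 -m inch '[{"claw":1,"dx":0.07,"dy":-0.98,"dz":0,"rx":0,"ry":0,"rz":0},{"claw":1,"dx":0.07,"dy":-0.98,"dz":0,"rx":0,"ry":0,"rz":0},{"claw":1,"dx":0.07,"dy":-0.98,"dz":0,"rx":0,"ry":0,"rz":0},{"claw":1,"dx":0.07,"dy":-0.98,"dz":0,"rx":0,"ry":0,"rz":0},{"claw":1,"dx":0.07,"dy":-0.98,"dz":0,"rx":0,"ry":0,"rz":0}]'
python3 -m inch '[{"claw":1,"dx":0.07,"dy":-0.98,"dz":0,"rx":0,"ry":0,"rz":0},{"claw":1,"dx":0.07,"dy":-0.98,"dz":0,"rx":0,"ry":0,"rz":0},{"claw":1,"dx":0.07,"dy":-0.98,"dz":0,"rx":0,"ry":0,"rz":0},{"claw":1,"dx":0.07,"dy":-0.98,"dz":0,"rx":0,"ry":0,"rz":0},{"claw":1,"dx":0.07,"dy":-0.98,"dz":0,"rx":0,"ry":0,"rz":0}]'
```

```text
time: 1.43
tcp_pos: [0.4541, -0.2765, 0.2225]
ee_rot: [3.14, 0.002, 0.004]
wrist_force: [0.2, -0.9, 0.7]
finger_gap: 0.0872
time: 1.85
tcp_pos: [0.4596, -0.1533, 0.2222]
ee_rot: [-3.141, 0.0, 0.001]
wrist_force: [0.1, 0.8, 0.6]
finger_gap: 0.0866
time: 2.27
tcp_pos: [0.4683, -0.0309, 0.2223]
ee_rot: [-3.141, 0.0, 0.001]
wrist_force: [0.7, 0.7, 0.1]
finger_gap: 0.0868
time: 2.68
tcp_pos: [0.477, 0.0915, 0.2223]
ee_rot: [-3.142, 0.0, 0.001]
wrist_force: [0.4, 0.3, -0.5]
finger_gap: 0.0873
```

```bash
python3 -m inch '[{"claw":1,"dx":0.07,"dy":-0.98,"dz":0,"rx":0,"ry":0,"rz":0},{"claw":1,"dx":0.07,"dy":-0.98,"dz":0,"rx":0,"ry":0,"rz":0},{"claw":1,"dx":0.07,"dy":-0.98,"dz":0,"rx":0,"ry":0,"rz":0},{"claw":1,"dx":0.07,"dy":-0.98,"dz":0,"rx":0,"ry":0,"rz":0},{"claw":1,"dx":0.07,"dy":-0.98,"dz":0,"rx":0,"ry":0,"rz":0}]'
python3 -m inch '[{"claw":1,"dx":0.08,"dy":-0.98,"dz":0,"rx":0,"ry":0,"rz":0},{"claw":1,"dx":0.08,"dy":-0.98,"dz":0,"rx":0,"ry":0,"rz":0},{"claw":1,"dx":0.08,"dy":-0.98,"dz":0,"rx":0,"ry":0,"rz":0},{"claw":1,"dx":0.08,"dy":-0.98,"dz":0,"rx":0,"ry":0,"rz":0},{"claw":1,"dx":0.08,"dy":-0.98,"dz":0,"rx":0,"ry":0,"rz":0}]'
python3 - <<'E'
from workcell import viewer,monitor
from h import *
import pickle
print(monitor.state()["tcp_pos"])
ims=[]
for n in("top","side"):
    d=viewer.snapshot(n);pickle.dump(d,open(f"{n}1.pkl","wb"))
    L=[(circ([.496,.3365],.026,.114),(0,255,255)),(circ([.496,.3365],.026,.054),(0,255,255)),(circ([.492,.335],.042,.01),(255,0,255))]
    b=(100,190,230,330) if n=="top" else (170,90,300,230)
    ims.append(overlay(d,L,b,3,"pics/tmp.png"))
cv2.imwrite("pics/a1.png",np.hstack(ims))
E
```

```text
time: 3.1
tcp_pos: [0.4857, 0.214, 0.2222]
ee_rot: [3.141, 0.0, -0.001]
wrist_force: [0.3, -0.2, 0.5]
finger_gap: 0.0872
time: 3.52
tcp_pos: [0.4957, 0.3364, 0.222]
ee_rot: [3.141, 0.0, -0.002]
wrist_force: [0.6, 0.6, -0.3]
finger_gap: 0.087
[0.49574432 0.336407   0.22204421]
```

View pics/a1.png

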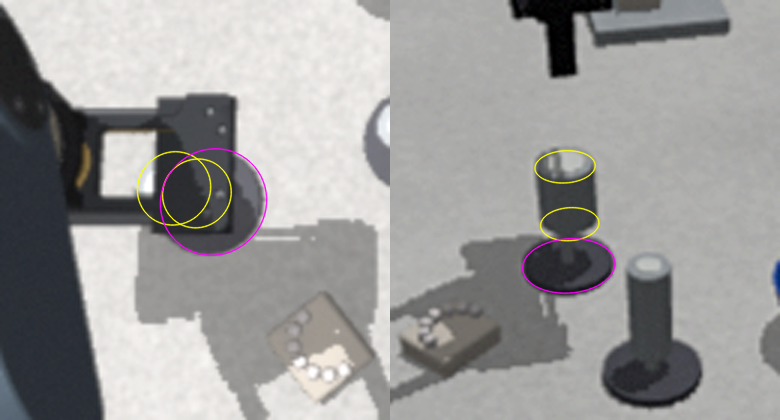

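The side view shows the finger in line with the cup (cup about x 537–598, finger about 563), and the overlays agree. I'll descend and grip.

```bash
python3 -m inch '[{"claw":1,"dx":0,"dy":0,"dz":0.9,"rx":0,"ry":0,"rz":0},{"claw":1,"dx":0,"dy":0,"dz":0.9,"rx":0,"ry":0,"rz":0},{"claw":1,"dx":0,"dy":0,"dz":0.9,"rx":0,"ry":0,"rz":0},{"claw":1,"dx":0,"dy":0,"dz":0.9,"rx":0,"ry":0,"rz":0},{"claw":1,"dx":0,"dy":0,"dz":0.9,"rx":0,"ry":0,"rz":0}]'
python3 -m inch '[{"claw":1,"dx":0,"dy":0,"dz":0.7,"rx":0,"ry":0,"rz":0},{"claw":1,"dx":0,"dy":0,"dz":0.8,"rx":0,"ry":0,"rz":0},{"claw":0.7,"dx":0,"dy":0,"dz":0,"rx":0,"ry":0,"rz":0},{"claw":0.65,"dx":0,"dy":0,"dz":0,"rx":0,"ry":0,"rz":0},{"claw":0.6,"dx":0,"dy":0,"dz":0,"rx":0,"ry":0,"rz":0}]' 20
python3 -m inch '[{"claw":0.4,"dx":0,"dy":0,"dz":0,"rx":0,"ry":0,"rz":0},{"claw":0.3,"dx":0,"dy":0,"dz":0,"rx":0,"ry":0,"rz":0},{"claw":0.3,"dx":0,"dy":0,"dz":0,"rx":0,"ry":0,"rz":0},{"claw":0.3,"dx":0,"dy":0,"dz":0,"rx":0,"ry":0,"rz":0},{"claw":0.3,"dx":0,"dy":0,"dz":0,"rx":0,"ry":0,"rz":0}]'
```

```text
time: 4.03
tcp_pos: [0.4958, 0.3343, 0.1089]
ee_rot: [3.141, -0.001, -0.001]
wrist_force: [-0.1, -0.8, -1.0]
finger_gap: 0.0872
time: 4.45
tcp_pos: [0.4967, 0.3351, 0.0733]
ee_rot: [-3.141, 0.001, -0.001]
wrist_force: [-0.2, 0.3, -0.1]
finger_gap: 0.0742
time: 4.87
tcp_pos: [0.4968, 0.3358, 0.0736]
ee_rot: [-3.14, 0.0, -0.003]
wrist_force: [0.2, 0.7, 3.7]
finger_gap: 0.0516
```

```bash
python3 -m inch '[{"claw":0.3,"dx":0,"dy":0,"dz":-0.3,"rx":0,"ry":0,"rz":0},{"claw":0.3,"dx":0,"dy":0,"dz":-0.6,"rx":0,"ry":0,"rz":0},{"claw":0.3,"dx":0,"dy":0,"dz":-0.6,"rx":0,"ry":0,"rz":0},{"claw":0.3,"dx":0,"dy":0,"dz":-0.6,"rx":0,"ry":0,"rz":0},{"claw":0.3,"dx":0,"dy":0,"dz":-0.6,"rx":0,"ry":0,"rz":0}]'
python3 -m inch '[{"claw":0.3,"dx":0,"dy":0,"dz":-0.6,"rx":0,"ry":0,"rz":0},{"claw":0.3,"dx":0,"dy":0,"dz":-0.6,"rx":0,"ry":0,"rz":0},{"claw":0.3,"dx":0,"dy":0,"dz":-0.4,"rx":0,"ry":0,"rz":0},{"claw":0.3,"dx":0,"dy":0,"dz":0,"rx":0,"ry":0,"rz":0},{"claw":0.3,"dx":0,"dy":0,"dz":0,"rx":0,"ry":0,"rz":0}]'
python3 - <<'E'
from workcell import viewer,monitor
from h import *
import pickle
p=monitor.state()["tcp_pos"];print(p)
d=viewer.snapshot("side");pickle.dump(d,open("side2.pkl","wb"))
z=p[2]-.0735
L=[(circ(p,.026,.114+z),(0,255,255)),(circ(p,.026,.054+z),(0,255,255))]
overlay(d,L,(160,60,320,230),3,"pics/b1.png")
E
```

```text
time: 5.28
tcp_pos: [0.4956, 0.3349, 0.1406]
ee_rot: [3.141, 0.0, -0.002]
wrist_force: [0.1, 0.5, -0.8]
finger_gap: 0.0517
time: 5.7
tcp_pos: [0.4961, 0.3352, 0.1803]
ee_rot: [-3.142, 0.0, -0.001]
wrist_force: [-0.5, -0.5, -2.0]
finger_gap: 0.0519
[0.49614356 0.3351816  0.18030137]
```

View pics/b1.png

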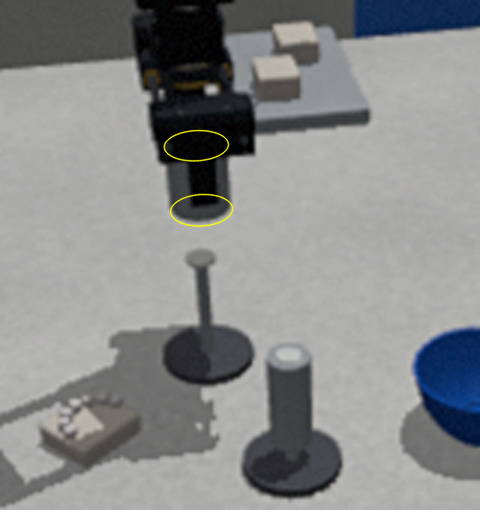

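The cup hangs in the gripper about where predicted, with its rim at (200,210) in the crop. It is clear of the peg, and the measure is undisturbed. Next I carry it to the seat.

```bash
python3 -m inch '[{"claw":0.3,"dx":0.18,"dy":0.6,"dz":0,"rx":0,"ry":0,"rz":0},{"claw":0.3,"dx":0.18,"dy":0.9,"dz":0,"rx":0,"ry":0,"rz":0},{"claw":0.3,"dx":0.18,"dy":0.9,"dz":0,"rx":0,"ry":0,"rz":0},{"claw":0.3,"dx":0.18,"dy":0.9,"dz":0,"rx":0,"ry":0,"rz":0},{"claw":0.3,"dx":0.18,"dy":0.9,"dz":0,"rx":0,"ry":0,"rz":0}]'
python3 -m inch '[{"claw":0.3,"dx":0.18,"dy":0.9,"dz":0,"rx":0,"ry":0,"rz":0},{"claw":0.3,"dx":0.18,"dy":0.9,"dz":0,"rx":0,"ry":0,"rz":0},{"claw":0.3,"dx":0.18,"dy":0.9,"dz":0,"rx":0,"ry":0,"rz":0},{"claw":0.3,"dx":0.18,"dy":0.9,"dz":0,"rx":0,"ry":0,"rz":0},{"claw":0.3,"dx":0.18,"dy":0.9,"dz":0,"rx":0,"ry":0,"rz":0}]'
python3 -m inch '[{"claw":0.3,"dx":0.18,"dy":0.9,"dz":0,"rx":0,"ry":0,"rz":0},{"claw":0.3,"dx":0.18,"dy":0.9,"dz":0,"rx":0,"ry":0,"rz":0},{"claw":0.3,"dx":0.18,"dy":0.9,"dz":0,"rx":0,"ry":0,"rz":0},{"claw":0.3,"dx":0.18,"dy":0.9,"dz":0,"rx":0,"ry":0,"rz":0},{"claw":0.3,"dx":0.14,"dy":0.9,"dz":0,"rx":0,"ry":0,"rz":0}]'
python3 -m inch '[{"claw":0.3,"dx":0,"dy":0.9,"dz":0,"rx":0,"ry":0,"rz":0},{"claw":0.3,"dx":0,"dy":0,"dz":0,"rx":0,"ry":0,"rz":0}]'
```

```text
time: 6.17
tcp_pos: [0.5177, 0.2291, 0.1786]
ee_rot: [3.141, 0.001, -0.005]
wrist_force: [-0.3, -0.8, -1.4]
finger_gap: 0.0518
time: 6.58
tcp_pos: [0.5403, 0.1166, 0.1787]
ee_rot: [3.141, -0.0, -0.005]
wrist_force: [0.2, 1.3, -1.6]
finger_gap: 0.0518
time: 7.0
tcp_pos: [0.562, 0.0042, 0.1786]
ee_rot: [-3.141, 0.0, 0.004]
wrist_force: [0.3, 0.2, -0.5]
finger_gap: 0.0517
time: 7.17
tcp_pos: [0.5626, -0.0211, 0.1787]
ee_rot: [3.14, -0.006, -0.003]
wrist_force: [-0.2, -0.3, -1.6]
finger_gap: 0.0515
```

```bash
python3 -m inch '[{"claw":0.3,"dx":0,"dy":-0.12,"dz":0.6,"rx":0,"ry":0,"rz":0},{"claw":0.3,"dx":0,"dy":0,"dz":0.9,"rx":0,"ry":0,"rz":0},{"claw":0.3,"dx":0,"dy":0,"dz":0.9,"rx":0,"ry":0,"rz":0},{"claw":0.3,"dx":0,"dy":0,"dz":0.9,"rx":0,"ry":0,"rz":0},{"claw":0.3,"dx":0,"dy":0,"dz":0.9,"rx":0,"ry":0,"rz":0}]'
python3 -m inch '[{"claw":0.3,"dx":0,"dy":0,"dz":0,"rx":0,"ry":0,"rz":0},{"claw":0.3,"dx":0,"dy":0,"dz":0,"rx":0,"ry":0,"rz":0}]'
python3 - <<'E'
from workcell import viewer,monitor
from ov import *
import pickle
p=monitor.state()["tcp_pos"];print(p)
ims=[]
S=[.5583,-.0881,-.0509]
for n,b in(("side",(220,190,370,360)),("top",(270,150,420,320))):
    d=viewer.snapshot(n);pickle.dump(d,open(n+"3.pkl","wb"))
    L=[(circ(p,.026,p[2]+.0405),(0,255,255)),(circ(p,.026,p[2]-.0195),(0,255,255))]+lines([.496,.336],[.54,.1745],S)[:5]
    ims.append(overlay(d,L,b,2.66,"pics/tmp.png"))
cv2.imwrite("pics/c1.png",np.hstack(ims))
E
```

```text
time: 7.58
tcp_pos: [0.5617, -0.0135, 0.0732]
ee_rot: [-3.141, -0.0, 0.003]
wrist_force: [0.2, 0.9, -0.9]
finger_gap: 0.0518
time: 7.75
tcp_pos: [0.561, -0.0135, 0.0734]
ee_rot: [-3.14, -0.0, 0.008]
wrist_force: [-0.7, 0.0, -0.2]
finger_gap: 0.0518
[ 0.56096203 -0.01345142  0.07336547]
```

View pics/c1.png

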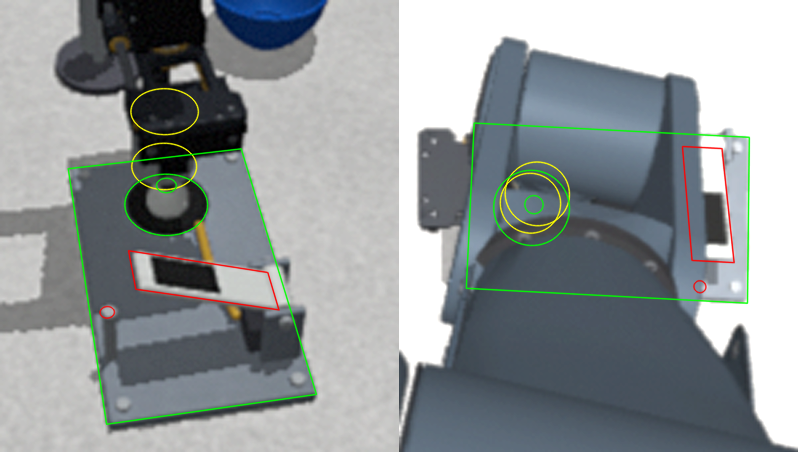

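The side view shows the rim directly above the nozzle, at about (164,166) in the crop against the nozzle at (166,185). The station overlay, including the paddle, matches. I'll trim by 4.5 mm in y and lower slowly.

```bash
python3 -m inch '[{"claw":0.3,"dx":0.05,"dy":0.18,"dz":0,"rx":0,"ry":0,"rz":0},{"claw":0.3,"dx":0,"dy":0,"dz":0.3,"rx":0,"ry":0,"rz":0},{"claw":0.3,"dx":0,"dy":0,"dz":0.3,"rx":0,"ry":0,"rz":0},{"claw":0.3,"dx":0,"dy":0,"dz":0.3,"rx":0,"ry":0,"rz":0},{"claw":0.3,"dx":0,"dy":0,"dz":0.2,"rx":0,"ry":0,"rz":0}]'
python3 -m inch '[{"claw":0.3,"dx":0,"dy":0,"dz":0.2,"rx":0,"ry":0,"rz":0},{"claw":0.3,"dx":0,"dy":0,"dz":0.1,"rx":0,"ry":0,"rz":0},{"claw":0.3,"dx":0,"dy":0,"dz":0,"rx":0,"ry":0,"rz":0}]'
```

```text
time: 8.27
tcp_pos: [0.5634, -0.0187, 0.0467]
ee_rot: [-3.141, 0.0, 0.002]
wrist_force: [0.0, 0.8, -1.4]
finger_gap: 0.052
time: 8.52
tcp_pos: [0.5634, -0.0185, 0.0391]
ee_rot: [-3.141, 0.0, 0.003]
wrist_force: [0.3, 1.0, -0.7]
finger_gap: 0.0518
```

Now touch down in 1.25 mm steps.

```bash
python3 -m inch '[{"claw":0.3,"dx":0,"dy":0,"dz":0.08,"rx":0,"ry":0,"rz":0},{"claw":0.3,"dx":0,"dy":0,"dz":0.05,"rx":0,"ry":0,"rz":0},{"claw":0.3,"dx":0,"dy":0,"dz":0,"rx":0,"ry":0,"rz":0}]'
python3 -m inch '[{"claw":0.3,"dx":0,"dy":0,"dz":0.05,"rx":0,"ry":0,"rz":0},{"claw":0.3,"dx":0,"dy":0,"dz":0,"rx":0,"ry":0,"rz":0}]'
python3 -m inch '[{"claw":0.3,"dx":0,"dy":0,"dz":0.05,"rx":0,"ry":0,"rz":0},{"claw":0.3,"dx":0,"dy":0,"dz":0,"rx":0,"ry":0,"rz":0}]'
```

```text
time: 8.77
tcp_pos: [0.5639, -0.0187, 0.0367]
ee_rot: [-3.142, 0.0, 0.0]
wrist_force: [-0.3, -0.0, -1.1]
finger_gap: 0.0519
time: 8.93
tcp_pos: [0.564, -0.0187, 0.0356]
ee_rot: [3.142, -0.0, 0.0]
wrist_force: [-0.1, 0.1, -2.4]
finger_gap: 0.0517
time: 9.1
tcp_pos: [0.5639, -0.0187, 0.0342]
ee_rot: [-3.142, 0.0, 0.0]
wrist_force: [-0.7, 0.4, -2.0]
finger_gap: 0.0517
```

```bash
python3 -m inch '[{"claw":0.3,"dx":0,"dy":0,"dz":0.05,"rx":0,"ry":0,"rz":0},{"claw":0.3,"dx":0,"dy":0,"dz":0,"rx":0,"ry":0,"rz":0}]'
python3 -m inch '[{"claw":0.3,"dx":0,"dy":0,"dz":0.04,"rx":0,"ry":0,"rz":0},{"claw":0.3,"dx":0,"dy":0,"dz":0,"rx":0,"ry":0,"rz":0}]'
```

```text
time: 9.27
tcp_pos: [0.5641, -0.0188, 0.0337]
ee_rot: [3.141, -0.0, 0.001]
wrist_force: [-1.2, -0.3, 2.0]
finger_gap: 0.0518
time: 9.43
tcp_pos: [0.5641, -0.0189, 0.0334]
ee_rot: [3.141, -0.0, 0.001]
wrist_force: [-2.0, -0.2, 9.6]
finger_gap: 0.0517
```

Seated: 9.6 N at exactly the expected height. Ease the push a little and let go.

```bash
python3 -m inch '[{"claw":0.3,"dx":0,"dy":0,"dz":-0.03,"rx":0,"ry":0,"rz":0},{"claw":0.7,"dx":0,"dy":0,"dz":0,"rx":0,"ry":0,"rz":0},{"claw":0.9,"dx":0,"dy":0,"dz":0,"rx":0,"ry":0,"rz":0},{"claw":1,"dx":0,"dy":0,"dz":0,"rx":0,"ry":0,"rz":0},{"claw":1,"dx":0,"dy":0,"dz":0,"rx":0,"ry":0,"rz":0}]'
python3 -m inch '[{"claw":1,"dx":0,"dy":0,"dz":0,"rx":0,"ry":0,"rz":0},{"claw":1,"dx":0,"dy":0,"dz":0,"rx":0,"ry":0,"rz":0},{"claw":1,"dx":0,"dy":0,"dz":-0.3,"rx":0,"ry":0,"rz":0},{"claw":1,"dx":0,"dy":0,"dz":-0.8,"rx":0,"ry":0,"rz":0},{"claw":1,"dx":0,"dy":0,"dz":-0.9,"rx":0,"ry":0,"rz":0}]'
python3 -m inch '[{"claw":1,"dx":0,"dy":0,"dz":-0.9,"rx":0,"ry":0,"rz":0},{"claw":1,"dx":0,"dy":0,"dz":-0.9,"rx":0,"ry":0,"rz":0},{"claw":1,"dx":0,"dy":0,"dz":-0.9,"rx":0,"ry":0,"rz":0},{"claw":1,"dx":0,"dy":0,"dz":-0.3,"rx":0,"ry":0,"rz":0},{"claw":1,"dx":0,"dy":0,"dz":0,"rx":0,"ry":0,"rz":0}]'
python3 - <<'E'
from ov import *
from workcell import monitor
S=[.5583,-.0881,-.0509];t=stn(S,[-20,-70,64])[0];c,s=np.cos(.4),np.sin(.4)
p=monitor.state()["tcp_pos"];print(p,t,stn(S,[55-75*c-4*s,-70,60+75*s+4*c]),t-p)
E
```

```text
time: 9.85
tcp_pos: [0.5639, -0.0187, 0.0326]
ee_rot: [-3.142, 0.0, 0.0]
wrist_force: [-0.4, -0.6, -0.6]
finger_gap: 0.0709
time: 10.27
tcp_pos: [0.5628, -0.0185, 0.0825]
ee_rot: [-3.141, 0.0, 0.005]
wrist_force: [0.7, -0.4, 0.1]
finger_gap: 0.0867
time: 10.68
tcp_pos: [0.5655, -0.019, 0.1603]
ee_rot: [3.14, 0.0, 0.008]
wrist_force: [-0.4, -0.0, -0.8]
finger_gap: 0.0871
[ 0.56549964 -0.01901899  0.1602814 ] [ 0.53476444 -0.15699178  0.064     ] [[ 0.53912154 -0.15721375  0.09289062]] [-0.0307352  -0.13797279 -0.0962814 ]
```

```bash
python3 -m inch '[{"claw":0,"dx":-0.2,"dy":0.92,"dz":0,"rx":0,"ry":0,"rz":0},{"claw":0,"dx":-0.2,"dy":0.92,"dz":0,"rx":0,"ry":0,"rz":0},{"claw":0,"dx":-0.2,"dy":0.92,"dz":0,"rx":0,"ry":0,"rz":0},{"claw":0,"dx":-0.2,"dy":0.92,"dz":0,"rx":0,"ry":0,"rz":0},{"claw":0,"dx":-0.2,"dy":0.92,"dz":0,"rx":0,"ry":0,"rz":0}]'
python3 -m inch '[{"claw":0,"dx":-0.2,"dy":0.92,"dz":0,"rx":0,"ry":0,"rz":0},{"claw":0,"dx":0,"dy":0,"dz":0.6,"rx":0,"ry":0,"rz":0},{"claw":0,"dx":0,"dy":0,"dz":0.6,"rx":0,"ry":0,"rz":0},{"claw":0,"dx":0,"dy":0,"dz":0,"rx":0,"ry":0,"rz":0},{"claw":0,"dx":0,"dy":0,"dz":0,"rx":0,"ry":0,"rz":0}]'
python3 - <<'E'
from workcell import viewer,monitor
from ov import *
import pickle
p=monitor.state();print(p["tcp_pos"],p["finger_gap"]);p=p["tcp_pos"]
ims=[]
S=[.5583,-.0881,-.0509];seat=stn(S,[0,70,14])[0]
for n,b in(("side",(220,190,370,360)),("top",(270,150,420,320))):
    d=viewer.snapshot(n);pickle.dump(d,open(n+"4.pkl","wb"))
    L=[(circ(seat,.026,.074),(0,255,255)),(circ(seat,.026,.014),(0,255,255)),(circ(p,.005,p[2]),(255,255,0))]+lines([.496,.336],[.54,.1745],S)[:5]
    ims.append(overlay(d,L,b,2.66,"pics/tmp.png"))
cv2.imwrite("pics/d1.png",np.hstack(ims))
E
```

```text
time: 11.1
tcp_pos: [0.5376, -0.1342, 0.1562]
ee_rot: [-3.14, -0.0, 0.005]
wrist_force: [0.4, -0.3, 0.2]
finger_gap: 0.0615
time: 11.52
tcp_pos: [0.5324, -0.1561, 0.126]
ee_rot: [-3.139, 0.0, 0.006]
wrist_force: [-0.2, -0.2, 0.7]
finger_gap: 0.0282
[ 0.53244281 -0.15607107  0.1260097 ] 0.02818967041651657
```

View pics/d1.png

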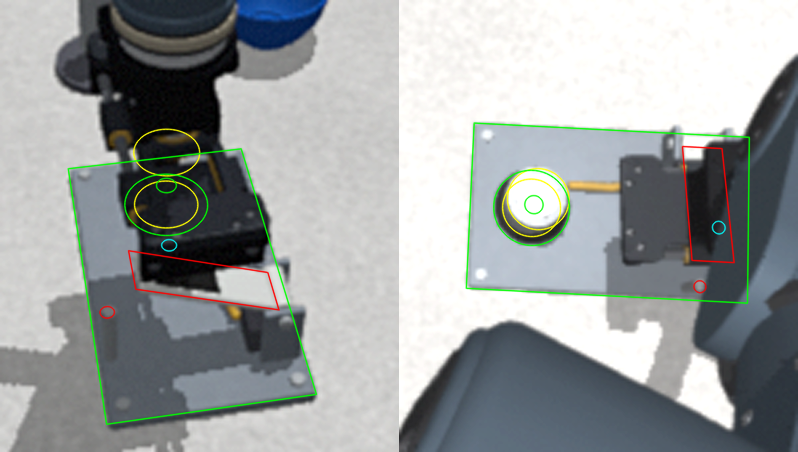

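The top view shows the cup standing on the seat, with its outline within 1–2 mm of prediction. The tool is over the paddle pad. I'll finish closing and then press down.

```bash
python3 -m inch '[{"claw":0,"dx":0.15,"dy":0,"dz":0,"rx":0,"ry":0,"rz":0},{"claw":0,"dx":0,"dy":0,"dz":0,"rx":0,"ry":0,"rz":0},{"claw":0,"dx":0,"dy":0,"dz":0,"rx":0,"ry":0,"rz":0},{"claw":0,"dx":0,"dy":0,"dz":0.4,"rx":0,"ry":0,"rz":0},{"claw":0,"dx":0,"dy":0,"dz":0.4,"rx":0,"ry":0,"rz":0}]'
python3 -m inch '[{"claw":0,"dx":0,"dy":0,"dz":0.25,"rx":0,"ry":0,"rz":0},{"claw":0,"dx":0,"dy":0,"dz":0.2,"rx":0,"ry":0,"rz":0},{"claw":0,"dx":0,"dy":0,"dz":0,"rx":0,"ry":0,"rz":0}]'
python3 -m inch '[{"claw":0,"dx":0,"dy":0,"dz":0.2,"rx":0,"ry":0,"rz":0},{"claw":0,"dx":0,"dy":0,"dz":0.1,"rx":0,"ry":0,"rz":0},{"claw":0,"dx":0,"dy":0,"dz":0,"rx":0,"ry":0,"rz":0}]'
```

```text
time: 12.03
tcp_pos: [0.5383, -0.1568, 0.1079]
ee_rot: [3.141, 0.0, 0.003]
wrist_force: [-0.2, -0.3, -0.1]
finger_gap: 0.0007
time: 12.28
tcp_pos: [0.5368, -0.1564, 0.0951]
ee_rot: [-3.14, 0.0, 0.004]
wrist_force: [-0.2, 0.5, 0.8]
finger_gap: 0.0003
time: 12.53
tcp_pos: [0.5375, -0.1567, 0.0887]
ee_rot: [-3.142, 0.0, 0.001]
wrist_force: [-1.4, 0.8, 2.7]
finger_gap: 0.0005
```

```bash
python3 -m inch '[{"claw":0,"dx":0,"dy":0,"dz":0.2,"rx":0,"ry":0,"rz":0},{"claw":0,"dx":0,"dy":0,"dz":0.2,"rx":0,"ry":0,"rz":0},{"claw":0,"dx":0,"dy":0,"dz":0.2,"rx":0,"ry":0,"rz":0},{"claw":0,"dx":0,"dy":0,"dz":0,"rx":0,"ry":0,"rz":0}]'
python3 -m inch '[{"claw":0,"dx":0,"dy":0,"dz":0.2,"rx":0,"ry":0,"rz":0},{"claw":0,"dx":0,"dy":0,"dz":0.1,"rx":0,"ry":0,"rz":0},{"claw":0,"dx":0,"dy":0,"dz":0,"rx":0,"ry":0,"rz":0}]'
```

```text
time: 12.87
tcp_pos: [0.5368, -0.1567, 0.0733]
ee_rot: [-3.141, -0.0, 0.003]
wrist_force: [-2.1, -1.1, 5.8]
finger_gap: 0.0006
time: 13.12
tcp_pos: [0.5367, -0.1567, 0.0663]
ee_rot: [-3.141, -0.001, 0.003]
wrist_force: [-3.7, -1.3, 6.5]
finger_gap: 0.0006
```

```bash
python3 -m inch '[{"claw":0,"dx":0,"dy":0,"dz":0.08,"rx":0,"ry":0,"rz":0},{"claw":0,"dx":0,"dy":0,"dz":0,"rx":0,"ry":0,"rz":0},{"claw":0,"dx":0,"dy":0,"dz":0,"rx":0,"ry":0,"rz":0}]'
python3 - <<'E'
from workcell import viewer,monitor
from ov import *
import pickle
p=monitor.state();print(p["tcp_pos"],p["wrist_force"]);p=p["tcp_pos"]
ims=[]
S=[.5583,-.0881,-.0509];seat=stn(S,[0,70,14])[0]
pad=stn(S,[[55,-87,64],[-55,-87,64],[-55,-53,64],[55,-53,64],[55,-87,64]])
for n,b in(("side",(220,190,370,360)),("top",(270,150,420,320))):
    d=viewer.snapshot(n);pickle.dump(d,open(n+"5.pkl","wb"))
    L=[(circ(seat,.026,.074),(0,255,255)),(circ(seat,.026,.014),(0,255,255)),(pad,(0,0,255))]
    ims.append(overlay(d,L,b,2.66,"pics/tmp.png"))
cv2.imwrite("pics/e1.png",np.hstack(ims))
d=load("side",5);overlay(d,[],(130,60,370,360),1.8,"pics/e2.png")
E
```

```text
time: 13.37
tcp_pos: [0.5365, -0.1567, 0.0647]
ee_rot: [-3.141, -0.001, 0.004]
wrist_force: [-3.9, -1.2, 7.2]
finger_gap: 0.0007
[ 0.53652195 -0.15671599  0.06471072] [-3.85385814 -1.23693092  7.20040469]
```

View pics/e1.png

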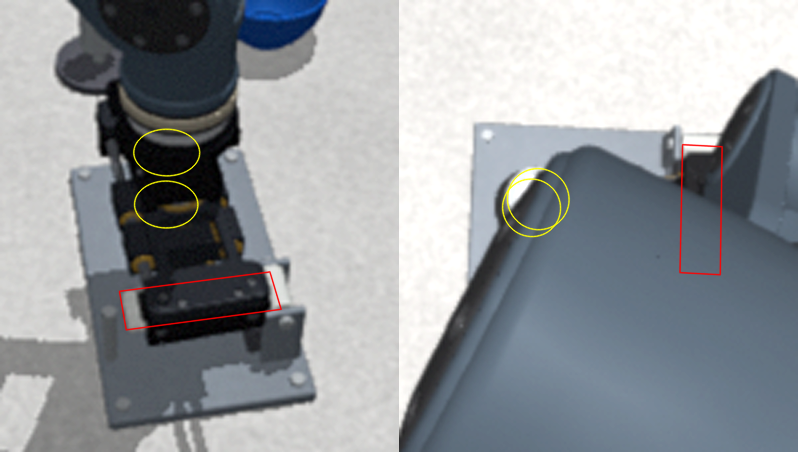

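View pics/e2.png

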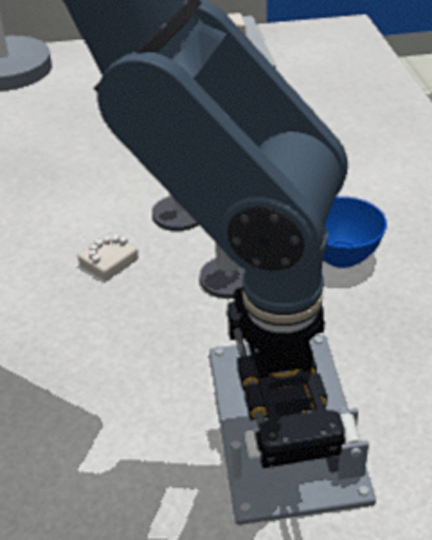

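The paddle's tip and hinge ends fall on the level outline: tip at about (125,310), flush with the post at (108,311). The cup's visible edge in the top view lies on its predicted circle. The bowl and model are unmoved, and the measure's peg foot is in its place. Handing in.

```bash
python3 -c "
from workcell import robot;print(robot.sign_off())"
```

```text
the job is handed in; nothing more can be done
None
```

The job is handed in at about 13.4 s of the 45 s allowed. The cup is off its peg, set on the station seat and released, and the shut fingers are holding the paddle level.

- **Cup:** It touched the seat at the expected height (TCP z 0.0334 m, 9.6 N). I eased the push before opening the fingers. A picture after the fingers backed off showed it standing within 1–2 mm of the seat centre.
- **Paddle:** The last reading had the fingertips at z = 0.0647 m, against 0.064 m for level, pushing about 7.2 N. The paddle matched the level outline in the final side view.
- **Bystanders:** The bowl and the dental model looked unmoved in the last side view. The arm hid most of the measure in that picture. Its foot was in place, and the cup passed over it with about 45 mm to spare.
- **Limits of the checks:** The arm also hid part of the cup in the final pictures, so I could only confirm its visible edge in the top view. Nothing disagreed in the final checks. The TCP had read up to 4.5 mm off in y while it settled above the nozzle, and I corrected that before lowering the cup.

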